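# Draw the crucible drawer out of the dry cabinet

## Task

One drawer of the dry cabinet has been left part-way out: push it fully home first, so that two drawers are never open together. Then hook a fingertip behind the upturned lip of the closed drawer that holds the lidded crucible and draw it all the way out to its stop, smoothly, so that the crucible still stands upright where it can be reached in front of the cabinet. Grip and pick up nothing, keep the drawer with the two vials shut, leave everything on the bench and in the drawers undisturbed, and finish with the hand clear.

Things in the scene. Friction and masses are not known exactly. Their poses are not given: they have to be found in the camera images.
- cabinet: dry cabinet, fixed: grey plinth 250 x 440 mm, three like bays side by side on it along y, 140 mm apart, clear tops 114 mm above the bench, white drawer fronts 130 mm wide. Origin: centre of the plinth's underside. Drawers pull out to its -x, roughly towards the robot; z up. Bays' front edge 115 mm to -x of the origin; grey drying unit along the back.
- drawer_crucible (a joint): the closed drawer with the lidded crucible in it (seen through the clear top of its bay); it may be in any of the three bays. Slides: 0 = fully home, 0.110 = pulled out to its stop, towards the cabinet's -x. Stays where it is left; sliding friction about 1.5 N plus 6 N per m/s.
- lip_crucible (a point): Middle of the top edge of the aluminium lip of this drawer's pull, 110 mm above the bench: an upright strip 100 mm long (along y), 4 mm thick (2 mm each side of this point) plus a 3 mm outer hem from 4 mm below the top. Behind it (+x) is a channel up to the drawer front, 36 mm wide, 20 mm deep (floor 90 mm above the bench), empty, open at the top and ends; its middle is 20 mm to +x of this point. Axes as the cabinet's.
- drawer_ajar (a joint): the drawer left part-way out (50 to 100 mm) at the start, with a weighing bottle in it, in any of the three bays. As drawer_crucible.
- lip_ajar (a point): the same point on the lip of drawer_ajar.
- drawer_vials (a joint): the third drawer, closed, with two vials in it, in the remaining bay. As drawer_crucible.
- lip_vials (a point): the same point on the lip of drawer_vials.
- crucible: white porcelain crucible with its lid on, one piece, 45 mm across the lid, 45 mm high with its knob, 26 mm across the foot; loose on the tray of drawer_crucible, 32 mm above the bench. Origin: centre of its underside, z up.
- weighing_bottle: stoppered glass weighing bottle, 44 mm across, 52 mm high, loose in the drawer that stands open. Origin: centre of the underside. To stay standing there.
- vial_1: amber glass vial with black cap, 24 mm across, 45 mm high, loose in the third drawer. Origin: centre of the underside.
- vial_2: as vial_1, in the same drawer.
- beaker: glass beaker, 70 mm across, 95 mm high, on the bench to the left of the cabinet (its +y side). Origin: centre of the underside. To be left alone.
- flask: conical glass flask, 80 mm across the foot, 120 mm high, on the bench to the right of the cabinet (its -y side). Origin: centre of the underside. To be left alone.
- wash_bottle: white wash bottle with a blue cap and bent spout, 68 mm across, 190 mm high, further left on the bench. Origin: centre of the underside. To be left alone.
- spatula: thin steel laboratory spatula 180 mm long, 6 mm high, lying on the bench before the cabinet, nearer the robot. Origin: its middle, on the bench. To be left alone.
- mortar: white porcelain mortar (bowl), 90 mm across, 50 mm high, on the bench right of and before the cabinet. Origin: centre of the underside. To be left alone.

How it is judged:
By the outcome, as a careful person would: the job done as asked, in the order asked, and still so for the second after the job is handed in, with the robot touching nothing.
It also fails if it takes over 45 s, if anything falls off the work surface, if the arm or the gripper's body presses on something with over 40 N, if the wrist force passes 120 N, or if a joint passes its speed limit or range.

## Robot

A 6-joint arm with a two-finger parallel gripper is mounted at the origin on the work surface. World frame = base frame: x ahead of the robot, y to its left, z up, the work surface at z = 0. Lengths are in m, angles in rad, forces in N, time in s.
With the tool pointing down it reaches from about 0.3 to 0.775 m from the base axis. Payload 14.6 kg.
Tool frame: the origin (TCP) lies at the very end of the fingers, on their centre line; the grasp point (between the pads) lies 19 mm behind it (pinch_z is the distance from the TCP to the grasp point, in m); z points along the fingers, y is the direction in which the jaws open and shut (so a half turn about z gives the same grasp; the last joint's range is limited). The gripper opens to 94 mm and grips with 3 to 60 N. Pads are 16 mm wide; open, the fingers measure 119 mm over their backs; the gripper's body (75 mm by 177 mm) begins 78 mm behind the grasp point.
Start: joints at [1.171, 0.3, 1.521, -0, 1.321, -0.067], TCP at [0.18, 0.52, 0.205] pointing down, gripper open.
Joint ranges: [-3.03, 3.03], [-0.79, 2.21], [0.23, 2.52], [-1.04, 4.18], [0, 3.07], [-2.55, 2.55]. Speed limits (rad/s): [2.22, 2.22, 2.57, 3.14, 3.14, 3.14].

## Interface

Orientations are given as [roll, pitch, yaw] about the fixed x, y, z axes, in that order (R = Rz(yaw) Ry(pitch) Rx(roll)).
In Python, from station import get_obs, camera, hand_in, pinch_z gives the robot as it stands.
- The arm moves only by the tool servo_tool, never from a script. Its argument "moves" is a list that holds one entry, the list of rows, each a list of 7 numbers: the turn, a rotation vector about the tool's x, y, z normalised to -1 to 1, where 1 is pi/2 rad, then the shift along the tool's x, y, z normalised to -1 to 1, where 1 is 500 mm, then the closure, from 0 (fully open) to 1 (shut). In form: [[[rx, ry, rz, x, y, z, hand], ...]]. A call has 1 to 12 rows; each row is the pose to reach, as a shift and turn from the pose measured when the call began, along the tool's axes at that moment; what a row does not reach only later rows make up. A row lasts 1/12 s, in which the tool goes at most 41.7 mm and 7.16 degrees, less where a joint would pass 70% of its speed; a pose out of reach is approached as far as the arm can. A call with a number of a shift or a turn outside -1 to 1 is refused whole. A call with a gripper value outside its range is refused whole. The fingers move at their own pace and stop on an object; "squeeze" is the grip in N (left out, the last holds). Time passes only in rows, so rows that repeat a pose let the fingers close. It gives the time, the measured TCP pose, the force and the opening at its end, in the units of the state.
- get_obs(): the state, without advancing time (a new reading comes with each control period).
- camera(name): name is "scene" or "top"; returns a dict with "color" (480x640x3 uint8, red, green, blue), "intrinsics" (3x3 intrinsics, pixels), "rvec" (rotation vector, rad) and "tvec" (3), from world to camera coordinates, as OpenCV has them. Camera axes: x right, y down, z forward; pixel columns grow to the right and rows downward; lengths in m; the calibration is good to about 2 mm. A picture is of the moment at which its call begins. There is no depth.
- hand_in(): hands the job in, once; it reports no verdict.
The state is a dict: "time_s": time; "qpos": joint angles; "joint_vel": joint speeds; "tau": joint torques, N m; "ee_pos": TCP position; "eef_rot": TCP orientation; "force": force on the tool from outside, world axes, zero at the start; "moment": the same for the moment, N m; "grip_width": finger opening in m.
Only numpy, scipy, OpenCV 4.12 (cv2) and the standard library are available. Lean on these libraries where they do the work, as an engineer would, in place of code of your own. Each camera call takes 0.05 s, during which the arm holds its last target.

## Working session

There is one attempt and no reset: what is moved stays moved. The work goes in short steps, Python scripts to look and compute and a tool call to move; the robot and the scene stay as the last step left them, time stands still between calls to the robot, and variables do not carry over. Pictures are saved under pics/ and viewed, and the job is handed in when it is done.

Besides the shell and the picture viewer there is one more tool, called by a JSON object that holds its "api" and its "payload", one argument or row to a line. servo_tool: Moves the arm, as the interface text tells. Scaled input: -1 to 1 covers 500 mm each way for a shift and pi/2 rad each way for a turn. Its arguments: {"type":"object","properties":{"moves":{"type":"array"},"squeeze":{"type":"number"}},"required":["moves"]}

```bash
mkdir -p pics; ls; python3 - <<'E'
from station import get_obs,camera,pinch_z
import cv2
o=get_obs();print(o,pinch_z)
for n in("scene","top"):
    c=camera(n);cv2.imwrite(f"pics/{n}0.png",c["color"][:,:,::-1]);print(n,c["intrinsics"],c["rvec"],c["tvec"])
E
```

```text
pics
{'time_s': 0.0, 'qpos': array([ 1.17141281e+00,  3.00480332e-01,  1.52161157e+00, -3.01149413e-06,
        1.32070065e+00, -6.66300636e-02]), 'joint_vel': array([-0.00093326, -0.00076793, -0.00087451,  0.0008279 ,  0.00055894,
       -0.00086384]), 'tau': array([ 2.53852464e-03, -5.31813526e+01, -3.52729154e+01,  7.09502120e-02,
        2.46710074e-02, -9.68912400e-05]), 'ee_pos': array([0.17956711, 0.51956878, 0.20486837]), 'eef_rot': array([-3.14039522e+00, -7.69799302e-05,  2.80883990e+00]), 'force': array([ 0.26146309, -0.0436106 ,  0.49653396]), 'moment': array([ 0.0226287 , -0.01883656, -0.00498284]), 'grip_width': 0.09399641837727271} 0.0188
scene [[484.24092864   0.         316.76555641]
 [  0.         484.24092864 243.18066773]
 [  0.           0.           1.        ]] [ 2.15638645  1.55269173 -0.43754311] [-0.19062093 -0.39726397  1.77891517]
top [[564.83932709   0.         313.09921029]
 [  0.         564.83932709 243.35143454]
 [  0.           0.           1.        ]] [ 2.1630166  -2.10154741  0.21919249] [-0.01901763  0.57549409  1.29573059]
```

View pics/scene0.png

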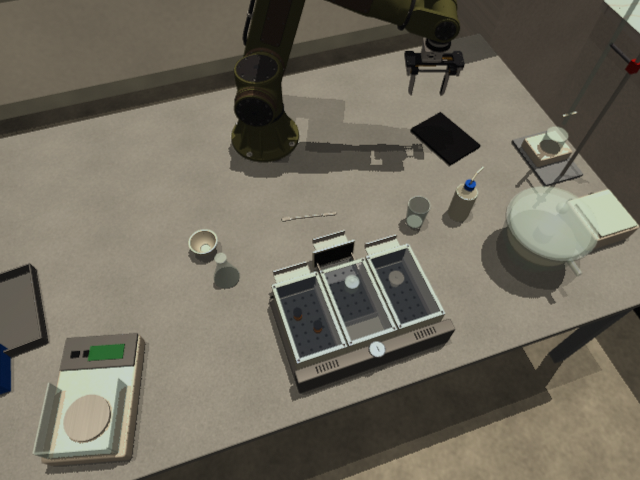

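View pics/top0.png

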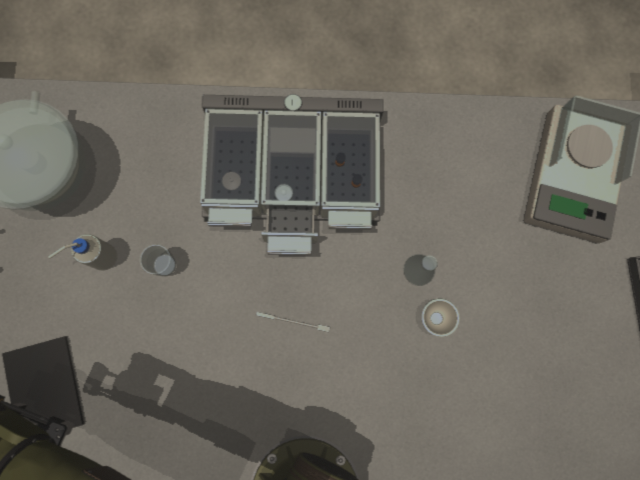

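```bash
python3 - <<'E'
import cv2
a=cv2.imread("pics/top0.png")[85:265,190:400];cv2.imwrite("pics/topz.png",cv2.resize(a,None,fx=3.3,fy=3.3,interpolation=cv2.INTER_CUBIC))
a=cv2.imread("pics/scene0.png")[220:390,260:460];cv2.imwrite("pics/scz.png",cv2.resize(a,None,fx=3.5,fy=3.5,interpolation=cv2.INTER_CUBIC))
E
```

```text
(no output)
```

View pics/topz.png

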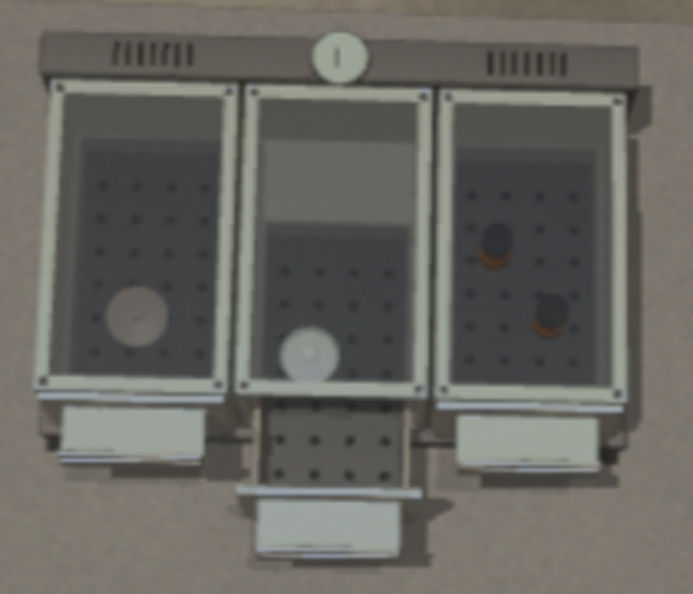

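View pics/scz.png

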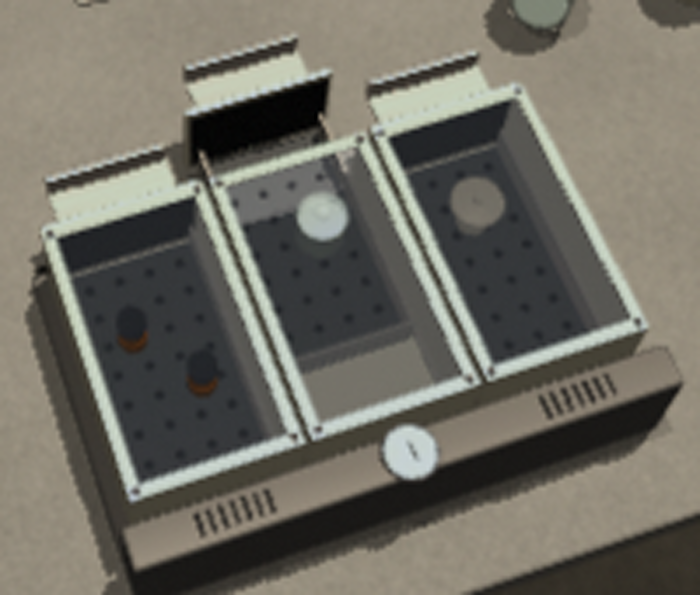

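```bash
cat > h.py <<'E'
import numpy as np,cv2
from station import camera,get_obs
def ray(c,p,z):
    R=cv2.Rodrigues(np.array(c["rvec"]))[0];t=np.array(c["tvec"]).ravel()
    d=R.T@np.linalg.inv(c["intrinsics"])@np.array([p[0],p[1],1.]);o=-R.T@t
    return o+d*(z-o[2])/d[2]
E
python3 - <<'E'
from h import *
c=camera("top");s=camera("scene")
g=lambda p:((p[0]+.5)/3.3-.5+190,(p[1]+.5)/3.3-.5+85)
gs=lambda p:((p[0]+.5)/3.5-.5+260,(p[1]+.5)/3.5-.5+220)
np.set_printoptions(precision=4,suppress=True)
for n,z,ps in [("lipL",.11,[(60,457),(203,461)]),("lipM",.11,[(257,552),(399,556)]),("lipR",.11,[(457,466),(599,470)]),("front corners",.114,[(36,389),(624,402)]),("back",.114,[(52,82),(627,95)]),("cruc lid",.072,[(137,314)]),("bottle",.084,[(309,352)])]:
    r=[ray(c,g(p),z) for p in ps];print("top",n,r,"mid",np.mean(r,0), np.arctan2(*(r[-1]-r[0])[:2])if len(r)>1 else"")
for n,z,ps in [("lipL",.11,[(369,88),(479,57)]),("lipM",.11,[(185,72),(297,41)]),("lipR",.11,[(46,184),(163,151)]),("cruc",.072,[(478,202)]),("bottle",.084,[(323,214)])]:
    r=[ray(s,gs(p),z) for p in ps];print("scene",n,r,"mid",np.mean(r,0))
E
```

```text
top lipL [array([0.6049, 0.2412, 0.11  ]), array([0.6052, 0.1419, 0.11  ])] mid [0.6051 0.1915 0.11  ] 3.1386412767229057
top lipM [array([0.5422, 0.1017, 0.11  ]), array([0.5423, 0.0037, 0.11  ])] mid [0.5422 0.0527 0.11  ] 3.139662351053752
top lipR [array([ 0.6072, -0.035 ,  0.11  ]), array([ 0.6075, -0.1343,  0.11  ])] mid [ 0.6074 -0.0847  0.11  ] 3.1388231573089125
top front corners [array([0.652 , 0.2601, 0.114 ]), array([ 0.656, -0.151,  0.114])] mid [0.654  0.0545 0.114 ] 3.131954330774759
top back [array([0.8801, 0.2631, 0.114 ]), array([ 0.8852, -0.152 ,  0.114 ])] mid [0.8826 0.0556 0.114 ] 3.1293112668906757
top cruc lid [array([0.7214, 0.1986, 0.072 ])] mid [0.7214 0.1986 0.072 ] 
top bottle [array([0.6935, 0.0722, 0.084 ])] mid [0.6935 0.0722 0.084 ] 
scene lipL [array([0.6167, 0.1416, 0.11  ]), array([0.6175, 0.2401, 0.11  ])] mid [0.6171 0.1908 0.11  ]
scene lipM [array([0.5537, 0.002 , 0.11  ]), array([0.5543, 0.1011, 0.11  ])] mid [0.554  0.0516 0.11  ]
scene lipR [array([ 0.6188, -0.1365,  0.11  ]), array([ 0.6196, -0.0385,  0.11  ])] mid [ 0.6192 -0.0875  0.11  ]
scene cruc [array([0.7265, 0.1978, 0.072 ])] mid [0.7265 0.1978 0.072 ]
scene bottle [array([0.7021, 0.0704, 0.084 ])] mid [0.7021 0.0704 0.084 ]
```

```bash
python3 - <<'E'
from h import *
for n in("top","scene"):
    c=camera(n);R=cv2.Rodrigues(np.array(c["rvec"]))[0];print(n,-R.T@np.array(c["tvec"]).ravel())
a=cv2.imread("pics/top0.png")[195:265,200:390];A=cv2.resize(a,None,fx=4,fy=4,interpolation=cv2.INTER_NEAREST)
b=cv2.imread("pics/scene0.png")[228:290,265:415];B=cv2.resize(b,(760,314),interpolation=cv2.INTER_NEAREST)
cv2.imwrite("pics/zz.png",np.vstack([A,B]))
t=cv2.imread("pics/top0.png");s=cv2.imread("pics/scene0.png")
print(t[200:232,222].mean(1).astype(int),t[240:262,285].mean(1).astype(int))
E
```

```text
top [0.326082   0.01960762 1.37976772]
scene [ 1.26605252 -0.22713617  1.30545561]
[155 156 148 119 135 153 127  92 120 155 158 158 158 158 158 158 157 158
 158 157 151 134 144 112 142  84  84 103 104 104 104 109] [159 160 159 160 159 159 159 159 159 154 142 145 110 144  83  66  75 104
 114 116 116 115]
```

View pics/zz.png

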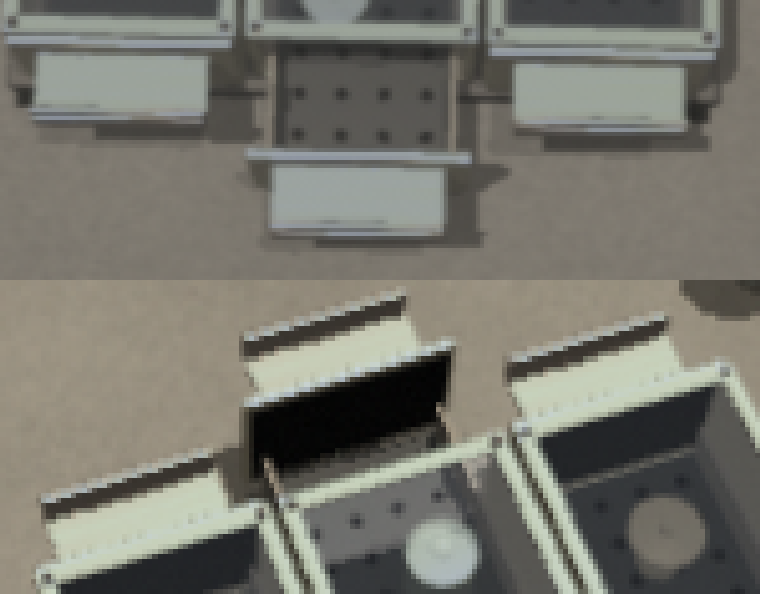

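```bash
cat >> h.py <<'E'
from scipy.spatial.transform import Rotation as Ro
def rel(*tgts,yaw=np.pi+.008):
    o=get_obs();R=Ro.from_euler('xyz',o["eef_rot"]);G=Ro.from_euler('xyz',[np.pi,0,yaw])
    print("pos",np.round(o["ee_pos"],4),"rot",np.round(o["eef_rot"],4),"F",np.round(o["force"],2),"w",round(o["grip_width"],4),"t",round(o["time_s"],2))
    print("turn",np.round((R.inv()*G).as_rotvec()/(np.pi/2),4))
    for t in tgts: print(t,np.round(R.inv().apply(np.array(t)-o["ee_pos"])/.5,4))
E
python3 - <<'E'
from h import *
rel((.49,.053,.205),(.49,.053,.092))
E
```

```text
pos [0.1797 0.5197 0.2053] rot [-3.1412  0.      2.8088] F [ 0.57 -0.43 -0.11] w 0.0941 t 0.3
turn [-2.00e-04 -0.00e+00 -2.17e-01]
(0.49, 0.053, 0.205) [-8.916e-01 -6.795e-01  8.000e-04]
(0.49, 0.053, 0.092) [-0.8916 -0.6794  0.2268]
```

{"api": "servo_tool", "payload": {
  "moves": [
    [[0, 0, -0.03, -0.03, -0.025, 0, 1], [0, 0, -0.06, -0.09, -0.07, 0, 1], [0, 0, -0.1, -0.15, -0.115, 0, 1], [0, 0, -0.13, -0.21, -0.16, 0, 1], [0, 0, -0.16, -0.27, -0.205, 0, 1], [0, 0, -0.19, -0.33, -0.25, 0, 1], [0, 0, -0.217, -0.39, -0.297, 0, 1], [0, 0, -0.217, -0.45, -0.343, 0, 1], [0, 0, -0.217, -0.51, -0.389, 0, 1], [0, 0, -0.217, -0.57, -0.434, 0, 1], [0, 0, -0.217, -0.61, -0.465, 0, 1], [0, 0, -0.217, -0.64, -0.488, 0, 1]]
  ],
  "squeeze": 10
}}

```text
time_s: 1.3
ee_pos: [0.4034, 0.1825, 0.2055]
eef_rot: [-3.141, 0.0, -3.135]
force: [-0.3, 0.0, 0.7]
grip_width: 0.0176
```

```bash
python3 - <<'E'
from h import *
rel((.49,.053,.205),(.49,.053,.092))
E
```

```text
pos [0.4034 0.1825 0.2055] rot [-3.1412e+00  2.0000e-04 -3.1353e+00] F [-0.29  0.03  0.75] w 0.0176 t 1.3
turn [-0.0002  0.0001 -0.0011]
(0.49, 0.053, 0.205) [-0.1716 -0.2602  0.001 ]
(0.49, 0.053, 0.092) [-0.1716 -0.2601  0.227 ]
```

{"api": "servo_tool", "payload": {
  "moves": [
    [[0, 0, -0.001, -0.04, -0.06, 0, 1], [0, 0, -0.001, -0.08, -0.12, 0, 1], [0, 0, -0.001, -0.12, -0.18, 0, 1], [0, 0, -0.001, -0.15, -0.23, 0, 1], [0, 0, -0.001, -0.172, -0.26, 0.03, 1], [0, 0, -0.001, -0.172, -0.26, 0.07, 1], [0, 0, -0.001, -0.172, -0.26, 0.12, 1], [0, 0, -0.001, -0.172, -0.26, 0.17, 1], [0, 0, -0.001, -0.172, -0.26, 0.21, 1], [0, 0, -0.001, -0.172, -0.26, 0.227, 1], [0, 0, -0.001, -0.172, -0.26, 0.227, 1]]
  ]
}}

```text
time_s: 2.22
ee_pos: [0.4894, 0.053, 0.0905]
eef_rot: [-3.141, -0.003, -3.134]
force: [0.8, -0.1, -0.4]
grip_width: 0.0005
```

```bash
python3 - <<'E'
from h import *
rel((.53,.053,.092),(.58,.053,.092),(.6,.053,.092))
c=camera("top");cv2.imwrite("pics/t1.png",cv2.resize(c["color"][180:300,190:400,::-1],None,fx=3.5,fy=3.5))
E
```

```text
pos [0.4894 0.053  0.0905] rot [-3.1411e+00 -2.9000e-03 -3.1337e+00] F [ 0.79 -0.08 -0.37] w 0.0005 t 2.22
turn [-0.0003 -0.0018 -0.    ]
(0.53, 0.053, 0.092) [-0.0813 -0.0007 -0.0032]
(0.58, 0.053, 0.092) [-0.1813 -0.0015 -0.0035]
(0.6, 0.053, 0.092) [-0.2213 -0.0018 -0.0036]
```

View pics/t1.png

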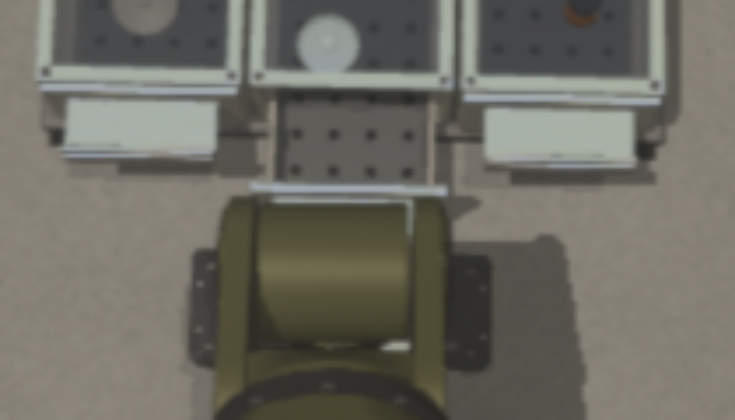

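{"api": "servo_tool", "payload": {
  "moves": [
    [[0, -0.001, 0, -0.02, 0, -0.003, 1], [0, -0.001, 0, -0.05, -0.0005, -0.003, 1], [0, -0.001, 0, -0.07, -0.0006, -0.003, 1], [0, -0.001, 0, -0.076, -0.0006, -0.003, 1], [0, -0.001, 0, -0.082, -0.0007, -0.003, 1], [0, -0.001, 0, -0.088, -0.0007, -0.003, 1], [0, -0.001, 0, -0.094, -0.0008, -0.003, 1], [0, -0.001, 0, -0.1, -0.0008, -0.003, 1], [0, -0.001, 0, -0.108, -0.0009, -0.003, 1], [0, -0.001, 0, -0.116, -0.001, -0.003, 1], [0, -0.001, 0, -0.124, -0.001, -0.003, 1], [0, -0.001, 0, -0.13, -0.001, -0.003, 1]]
  ]
}}

```text
time_s: 3.27
ee_pos: [0.5556, 0.0531, 0.0934]
eef_rot: [-3.141, 0.001, -3.134]
force: [-1.2, 0.9, 1.7]
grip_width: 0.0007
```

```bash
python3 - <<'E'
from h import *
rel((.58,.0535,.092),(.59,.0535,.092),(.6,.0535,.092))
E
```

```text
pos [0.5556 0.0531 0.0934] rot [-3.1412e+00  8.0000e-04 -3.1337e+00] F [-1.18  0.86  1.69] w 0.0007 t 3.27
turn [-0.0003  0.0005 -0.0001]
(0.58, 0.0535, 0.092) [-0.0489  0.0005  0.0029]
(0.59, 0.0535, 0.092) [-0.0689  0.0003  0.0029]
(0.6, 0.0535, 0.092) [-0.0889  0.0002  0.0029]
```

{"api": "servo_tool", "payload": {
  "moves": [
    [[0, 0, 0, -0.006, 0, 0.003, 1], [0, 0, 0, -0.012, 0, 0.003, 1], [0, 0, 0, -0.02, 0, 0.003, 1], [0, 0, 0, -0.028, 0, 0.003, 1], [0, 0, 0, -0.036, 0, 0.003, 1], [0, 0, 0, -0.043, 0, 0.003, 1], [0, 0, 0, -0.049, 0, 0.003, 1], [0, 0, 0, -0.054, 0, 0.003, 1], [0, 0, 0, -0.058, 0, 0.003, 1], [0, 0, 0, -0.062, 0, 0.003, 1]]
  ]
}}

```text
time_s: 4.1
ee_pos: [0.5867, 0.0533, 0.0919]
eef_rot: [-3.141, 0.001, -3.134]
force: [-1.4, 1.0, -2.3]
grip_width: 0.0003
```

```bash
python3 - <<'E'
from h import *
rel((.59,.0535,.092),(.6,.0535,.092))
c=camera("top");cv2.imwrite("pics/t2.png",cv2.resize(c["color"][180:300,190:400,::-1],None,fx=3.5,fy=3.5))
E
```

```text
pos [0.5867 0.0533 0.0919] rot [-3.1411e+00  7.0000e-04 -3.1337e+00] F [-1.36  1.01 -2.29] w 0.0003 t 4.1
turn [-0.0003  0.0004 -0.    ]
(0.59, 0.0535, 0.092) [-0.0065  0.0003 -0.0002]
(0.6, 0.0535, 0.092) [-0.0265  0.0002 -0.0002]
```

View pics/t2.png

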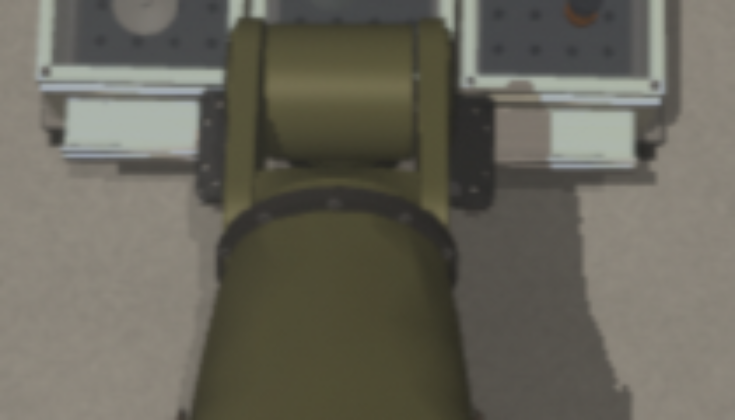

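{"api": "servo_tool", "payload": {
  "moves": [
    [[0, 0, 0, -0.003, 0, 0, 1], [0, 0, 0, -0.006, 0, 0, 1], [0, 0, 0, -0.009, 0, 0, 1], [0, 0, 0, -0.012, 0, 0, 1]]
  ]
}}

```text
time_s: 4.48
ee_pos: [0.5932, 0.0534, 0.0921]
eef_rot: [-3.141, 0.001, -3.134]
force: [-1.0, -1.0, -0.8]
grip_width: 0.0002
```

{"api": "servo_tool", "payload": {
  "moves": [
    [[0, 0, 0, -0.003, 0, 0, 1], [0, 0, 0, -0.005, 0, 0, 1], [0, 0, 0, -0.006, 0, 0, 1]]
  ]
}}

```text
time_s: 4.73
ee_pos: [0.5954, 0.0534, 0.0921]
eef_rot: [-3.141, -0.001, -3.134]
force: [-12.8, -1.2, 6.8]
grip_width: 0.0007
```

{"api": "servo_tool", "payload": {
  "moves": [
    [[0, 0, 0, -0.002, 0, 0, 1], [0, 0, 0, -0.003, 0, 0, 1], [0, 0, 0, -0.003, 0, 0, 1]]
  ]
}}

```text
time_s: 4.98
ee_pos: [0.5954, 0.0534, 0.0921]
eef_rot: [-3.141, -0.006, -3.134]
force: [-15.6, -0.8, 7.7]
grip_width: 0.0005
```

{"api": "servo_tool", "payload": {
  "moves": [
    [[0, 0, 0, 0.004, 0, 0, 1], [0, 0, 0, 0.02, 0, 0, 1], [0, 0, 0, 0.05, 0, 0, 1], [0, 0, 0, 0.09, 0, 0, 1], [0, 0, 0, 0.12, 0.03, -0.04, 1], [0, 0, 0, 0.13, 0.08, -0.09, 1], [0, 0, 0, 0.13, 0.14, -0.12, 1], [0, 0, 0, 0.13, 0.2, -0.12, 1], [0, 0, 0, 0.13, 0.25, -0.12, 1], [0, 0, 0, 0.13, 0.277, -0.12, 1], [0, 0, 0, 0.13, 0.277, -0.12, 1]]
  ]
}}

```text
time_s: 5.9
ee_pos: [0.5292, 0.1934, 0.1523]
eef_rot: [-3.141, -0.005, -3.131]
force: [-0.3, -0.6, 0.4]
grip_width: 0.0005
```

```bash
python3 - <<'E'
from h import *
rel((.627,.191,.15),(.627,.191,.096))
c=camera("top");cv2.imwrite("pics/t3.png",cv2.resize(c["color"][85:265,190:400,::-1],None,fx=3.3,fy=3.3))
c=camera("scene");cv2.imwrite("pics/s3.png",cv2.resize(c["color"][190:390,240:460,::-1],None,fx=3,fy=3))
E
```

```text
pos [0.5292 0.1934 0.1523] rot [-3.1413 -0.0052 -3.1309] F [-0.29 -0.64  0.36] w 0.0005 t 5.9
turn [-0.0002 -0.0033  0.0017]
(0.627, 0.191, 0.15) [-0.1955 -0.0068  0.0036]
(0.627, 0.191, 0.096) [-0.196  -0.0068  0.1116]
```

View pics/t3.png

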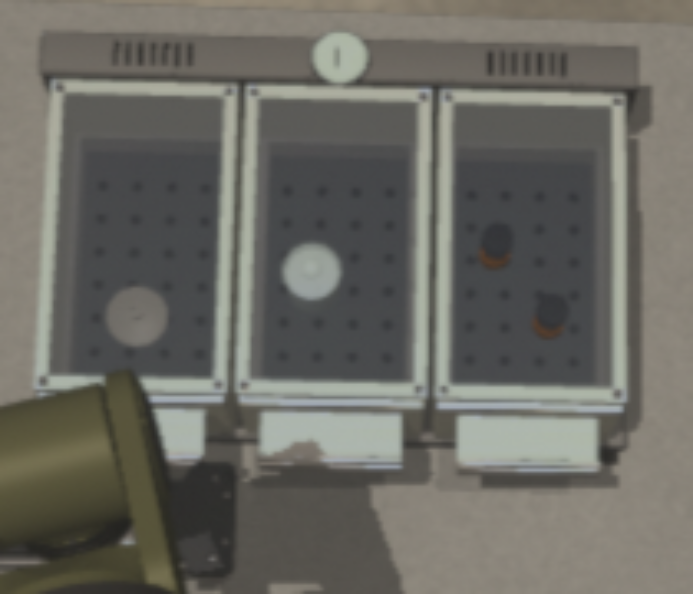

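View pics/s3.png

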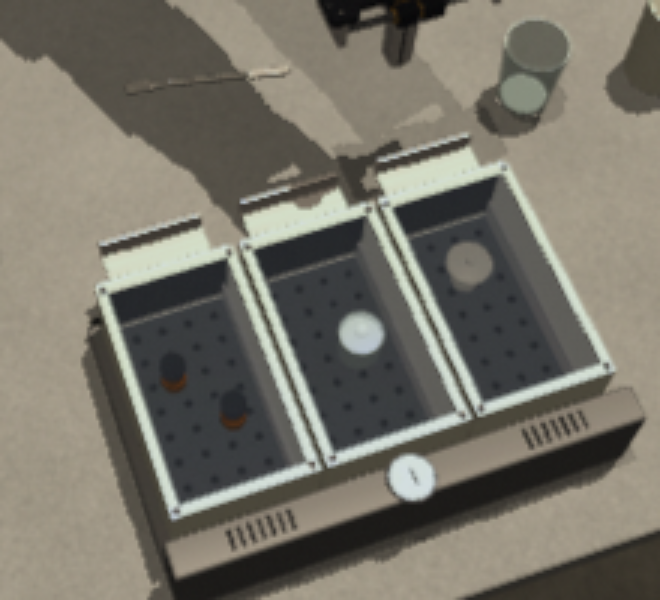

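The middle drawer is home, in line with the right one, and the bottle is standing. Next I hook the left drawer, which holds the crucible.

{"api": "servo_tool", "payload": {
  "moves": [
    [[0, -0.003, 0.002, -0.03, -0.001, 0.003, 1], [0, -0.003, 0.002, -0.08, -0.003, 0.003, 1], [0, -0.003, 0.002, -0.13, -0.005, 0.003, 1], [0, -0.003, 0.002, -0.17, -0.007, 0.003, 1], [0, -0.003, 0.002, -0.192, -0.007, 0.003, 1], [0, -0.003, 0.002, -0.196, -0.007, 0.003, 1], [0, -0.003, 0.002, -0.196, -0.007, 0.003, 1], [0, -0.003, 0.002, -0.196, -0.007, 0.02, 1], [0, -0.003, 0.002, -0.196, -0.007, 0.04, 1], [0, -0.003, 0.002, -0.196, -0.007, 0.055, 1]]
  ]
}}

```text
time_s: 6.83
ee_pos: [0.6265, 0.1881, 0.1227]
eef_rot: [-3.14, -0.002, -3.136]
force: [0.0, 0.1, -0.0]
grip_width: 0.0005
```

```bash
python3 - <<'E'
from h import *
rel((.627,.191,.11),(.627,.191,.096))
c=camera("top");cv2.imwrite("pics/t4.png",cv2.resize(c["color"][150:265,190:400,::-1],None,fx=3.5,fy=3.5))
c=camera("scene");cv2.imwrite("pics/s4.png",cv2.resize(c["color"][190:320,320:460,::-1],None,fx=4.5,fy=4.5))
E
```

```text
pos [0.6265 0.1881 0.1227] rot [-3.1404e+00 -2.1000e-03 -3.1359e+00] F [ 0.03  0.15 -0.01] w 0.0005 t 6.83
turn [-0.0007 -0.0013 -0.0015]
(0.627, 0.191, 0.11) [-0.0011  0.0058  0.0253]
(0.627, 0.191, 0.096) [-0.0011  0.0058  0.0533]
```

View pics/t4.png

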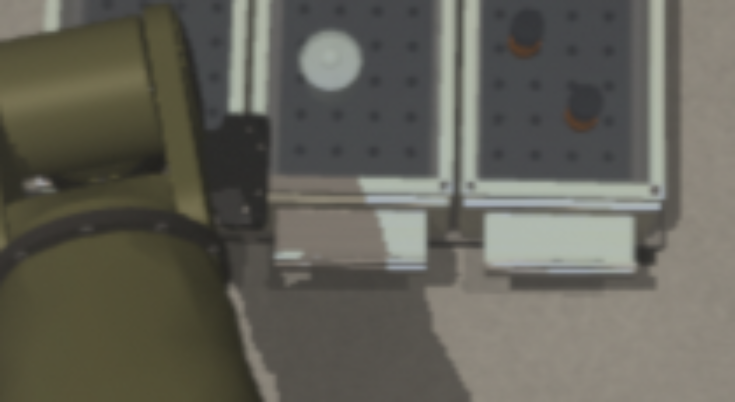

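View pics/s4.png

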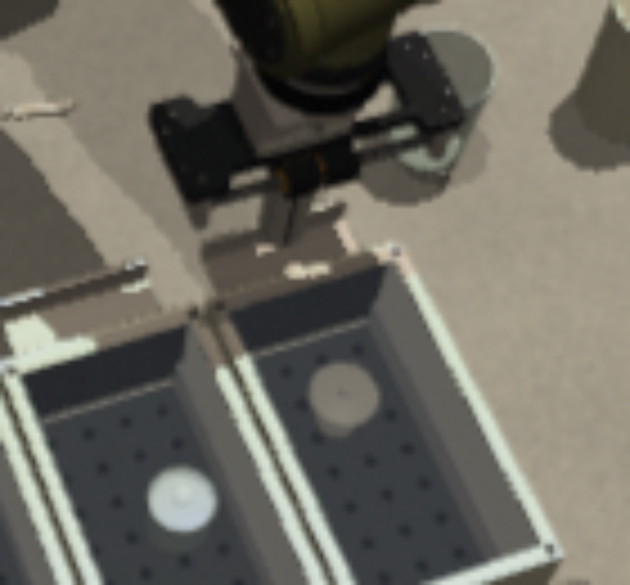

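{"api": "servo_tool", "payload": {
  "moves": [
    [[0, -0.001, -0.001, -0.001, 0.003, 0.01, 1], [0, -0.001, -0.001, -0.001, 0.006, 0.025, 1], [0, -0.001, -0.001, -0.001, 0.006, 0.04, 1], [0, -0.001, -0.001, -0.001, 0.006, 0.05, 1], [0, -0.001, -0.001, -0.001, 0.006, 0.053, 1], [0, -0.001, -0.001, -0.001, 0.006, 0.053, 1]]
  ]
}}

```text
time_s: 7.43
ee_pos: [0.6264, 0.1911, 0.0949]
eef_rot: [-3.14, -0.003, -3.134]
force: [-1.0, 0.8, 0.5]
grip_width: 0.0004
```

{"api": "servo_tool", "payload": {
  "moves": [
    [[0, 0, 0, 0.004, 0, -0.002, 1], [0, 0, 0, 0.008, 0, -0.002, 1], [0, 0, 0, 0.011, 0, -0.002, 1], [0, 0, 0, 0.014, 0, -0.002, 1], [0, 0, 0, 0.017, 0, -0.002, 1], [0, 0, 0, 0.02, 0, -0.002, 1], [0, 0, 0, 0.023, 0, -0.002, 1], [0, 0, 0, 0.026, 0, -0.002, 1], [0, 0, 0, 0.03, 0, -0.002, 1], [0, 0, 0, 0.034, 0, -0.002, 1], [0, 0, 0, 0.039, 0, -0.002, 1], [0, 0, 0, 0.045, 0, -0.002, 1]]
  ]
}}

```text
time_s: 8.43
ee_pos: [0.6037, 0.1909, 0.096]
eef_rot: [-3.14, -0.003, -3.134]
force: [2.1, -0.1, 0.9]
grip_width: 0.001
```

```bash
python3 - <<'E'
from h import *
rel((.517,.190,.096),(.507,.190,.096))
c=camera("scene");cv2.imwrite("pics/s5.png",cv2.resize(c["color"][190:320,320:460,::-1],None,fx=4.5,fy=4.5))
E
```

```text
pos [0.6037 0.1909 0.096 ] rot [-3.1397 -0.0032 -3.1343] F [ 2.08 -0.05  0.86] w 0.001 t 8.43
turn [-0.0012 -0.0021 -0.0004]
(0.517, 0.19, 0.096) [ 0.1734 -0.0005  0.0005]
(0.507, 0.19, 0.096) [ 0.1934 -0.0003  0.0006]
```

View pics/s5.png

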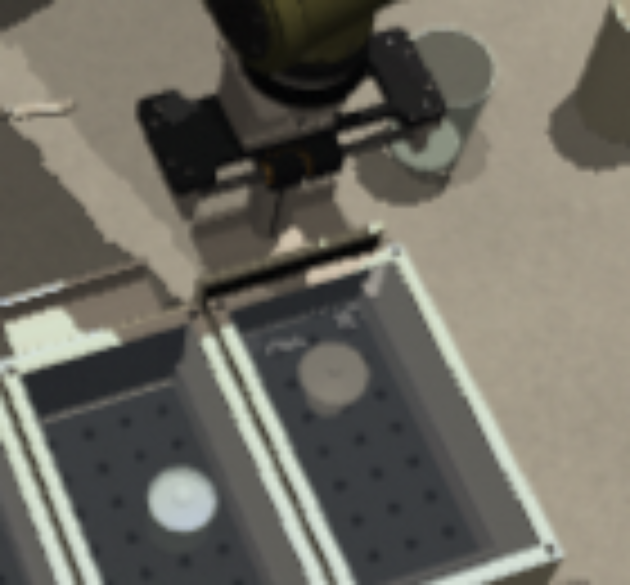

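{"api": "servo_tool", "payload": {
  "moves": [
    [[0, 0, 0, 0.004, 0, 0, 1], [0, 0, 0, 0.009, 0, 0, 1], [0, 0, 0, 0.016, 0, 0, 1], [0, 0, 0, 0.024, 0, 0, 1], [0, 0, 0, 0.033, 0, 0, 1], [0, 0, 0, 0.042, 0, 0, 1], [0, 0, 0, 0.051, 0, 0, 1], [0, 0, 0, 0.06, 0, 0, 1], [0, 0, 0, 0.068, 0, 0, 1], [0, 0, 0, 0.075, 0, 0, 1], [0, 0, 0, 0.08, 0, 0, 1], [0, 0, 0, 0.084, 0, 0, 1]]
  ]
}}

```text
time_s: 9.48
ee_pos: [0.5609, 0.1906, 0.096]
eef_rot: [-3.14, -0.004, -3.134]
force: [1.9, -0.5, -2.3]
grip_width: 0.0005
```

{"api": "servo_tool", "payload": {
  "moves": [
    [[0, 0, 0, 0.004, 0, 0, 1], [0, 0, 0, 0.009, 0, 0, 1], [0, 0, 0, 0.016, 0, 0, 1], [0, 0, 0, 0.024, 0, 0, 1], [0, 0, 0, 0.033, 0, 0, 1], [0, 0, 0, 0.042, 0, 0, 1], [0, 0, 0, 0.05, 0, 0, 1], [0, 0, 0, 0.057, 0, 0, 1], [0, 0, 0, 0.063, 0, 0, 1], [0, 0, 0, 0.068, 0, 0, 1], [0, 0, 0, 0.072, 0, 0, 1], [0, 0, 0, 0.075, 0, 0, 1]]
  ]
}}

```text
time_s: 10.48
ee_pos: [0.5232, 0.1904, 0.0963]
eef_rot: [-3.14, -0.004, -3.134]
force: [1.9, -0.3, -0.6]
grip_width: 0.0003
```

```bash
python3 - <<'E'
from h import *
rel((.507,.190,.096))
c=camera("scene");cv2.imwrite("pics/s6.png",cv2.resize(c["color"][190:320,320:460,::-1],None,fx=4.5,fy=4.5))
E
```

```text
pos [0.5232 0.1904 0.0963] rot [-3.1398 -0.0037 -3.134 ] F [ 1.92 -0.31 -0.64] w 0.0003 t 10.48
turn [-0.0012 -0.0024 -0.0003]
(0.507, 0.19, 0.096) [ 0.0324 -0.0005  0.0007]
```

View pics/s6.png

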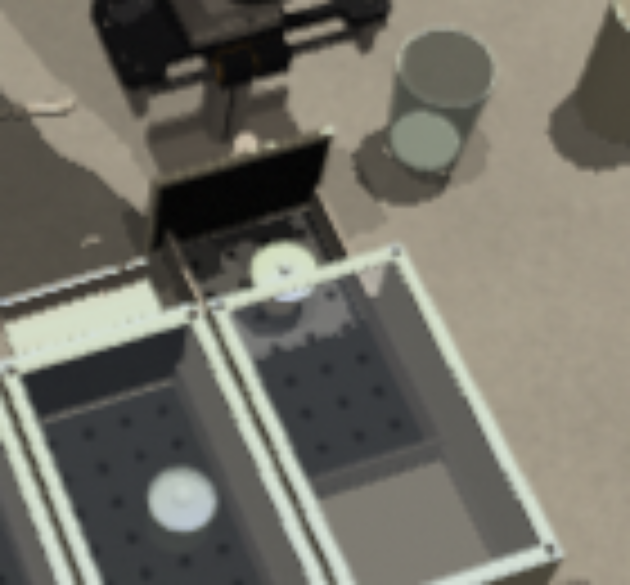

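About 16 mm should be left, so I go slowly to the stop.

{"api": "servo_tool", "payload": {
  "moves": [
    [[0, 0, 0, 0.003, 0, 0, 1], [0, 0, 0, 0.007, 0, 0, 1], [0, 0, 0, 0.011, 0, 0, 1], [0, 0, 0, 0.015, 0, 0, 1], [0, 0, 0, 0.019, 0, 0, 1], [0, 0, 0, 0.022, 0, 0, 1], [0, 0, 0, 0.024, 0, 0, 1]]
  ]
}}

```text
time_s: 11.12
ee_pos: [0.5108, 0.1903, 0.0963]
eef_rot: [-3.14, -0.004, -3.134]
force: [1.6, 0.1, -1.8]
grip_width: 0.0005
```

{"api": "servo_tool", "payload": {
  "moves": [
    [[0, 0, 0, 0.002, 0, 0, 1], [0, 0, 0, 0.004, 0, 0, 1], [0, 0, 0, 0.006, 0, 0, 1]]
  ]
}}

```text
time_s: 11.37
ee_pos: [0.5097, 0.1903, 0.0964]
eef_rot: [-3.14, 0.001, -3.134]
force: [23.1, 0.6, -14.7]
grip_width: 0.0007
```

{"api": "servo_tool", "payload": {
  "moves": [
    [[0, 0, 0, 0.002, 0, 0, 1], [0, 0, 0, 0.004, 0, 0, 1], [0, 0, 0, 0.005, 0, 0, 1]]
  ]
}}

```text
time_s: 11.62
ee_pos: [0.5097, 0.1903, 0.0966]
eef_rot: [-3.141, 0.008, -3.134]
force: [26.1, 0.6, -16.8]
grip_width: 0.0004
```

{"api": "servo_tool", "payload": {
  "moves": [
    [[0, 0, 0, -0.006, 0, 0, 1], [0, -0.005, 0, -0.013, 0, 0, 1], [0, -0.005, 0, -0.017, 0, 0, 1], [0, -0.005, 0, -0.017, 0, -0.01, 1], [0, -0.005, 0, -0.017, 0, -0.03, 1], [0, -0.005, 0, -0.017, 0, -0.07, 1], [0, -0.005, 0, -0.017, 0, -0.13, 1], [0, -0.005, 0, -0.017, 0, -0.2, 1], [0, 0, 0, 0, 0, -0.26, 1], [0, 0, 0, 0.07, 0, -0.28, 1], [0, 0, 0, 0.15, 0, -0.28, 1], [0, 0, 0, 0.22, 0, -0.28, 1]]
  ]
}}

```text
time_s: 12.62
ee_pos: [0.3968, 0.1894, 0.2369]
eef_rot: [3.141, 0.009, -3.135]
force: [0.1, 0.9, 0.5]
grip_width: 0.0004
```

```bash
python3 - <<'E'
from h import *
rel((.3,.3,.3))
c=camera("top");cv2.imwrite("pics/t7.png",c["color"][:,:,::-1])
c=camera("scene");cv2.imwrite("pics/s7.png",cv2.resize(c["color"][160:400,180:500,::-1],None,fx=2.4,fy=2.4))
E
```

```text
pos [0.3968 0.1894 0.2369] rot [ 3.1414  0.0093 -3.1345] F [0.12 0.9  0.54] w 0.0004 t 12.62
turn [ 0.0001  0.0059 -0.0006]
(0.3, 0.3, 0.3) [ 0.1908  0.2226 -0.128 ]
```

View pics/t7.png

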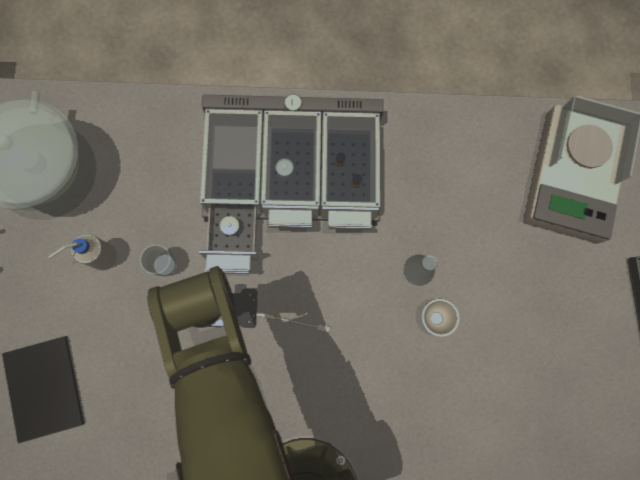

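View pics/s7.png

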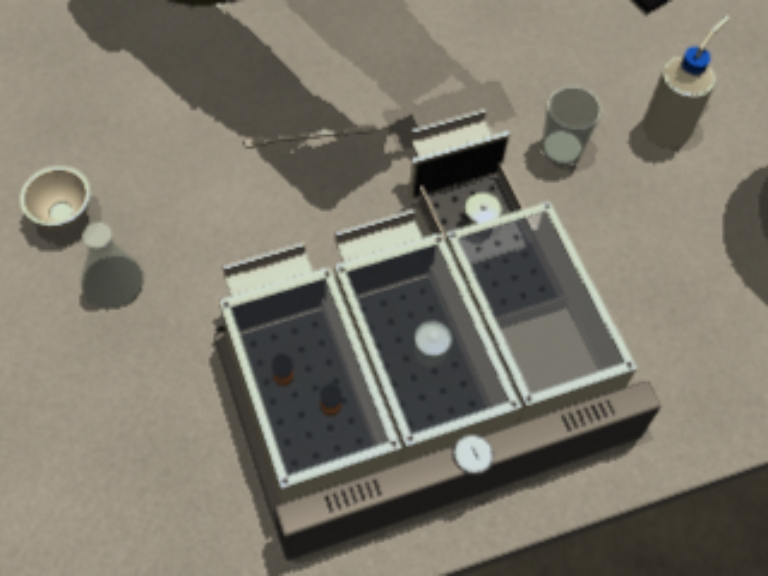

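```bash
python3 - <<'E'
from h import *
c=camera("top");t=cv2.imread("pics/top0.png").mean(2);b=c["color"].mean(2)
for col in (212,222,232):
  print(t[216:228,col].astype(int),b[262:276,col].astype(int))
for r,n in((222,"home"),(268,"r268"),(269,"r269"),(270,"r270")): print(n,ray(c,(228,r),.11))
print(get_obs()["joint_vel"].round(3))
E
```

```text
[157 158 159 157 150 135 144 107 143  83  87 103] [170 170 170 170 168 155  97  62  61  64  64  66  68  69]
[157 158 158 157 151 134 144 112 142  84  84 103] [170 170 170 171 170 169 164 146 141  99  69  47  45  44]
[158 158 158 158 157 156 149 134 133  79  68  66] [170 170 171 171 170 168 160 134 155 113 126  91 109 115]
home [0.6090505 0.1952347 0.11     ]
r268 [0.50256495 0.18942285 0.11      ]
r269 [0.50028579 0.18929846 0.11      ]
r270 [0.49800813 0.18917415 0.11      ]
[-0.023  0.066 -0.066 -0.003 -0.011 -0.011]
```

{"api": "servo_tool", "payload": {
  "moves": [
    [[0, 0, 0, 0, 0, 0, 1], [0, 0, 0, 0, 0, 0, 1], [0, 0, 0, 0, 0, 0, 1]]
  ]
}}

```text
time_s: 13.02
ee_pos: [0.398, 0.1897, 0.2374]
eef_rot: [3.141, 0.01, -3.133]
force: [-0.3, 0.6, 0.6]
grip_width: 0.0004
```

```bash
python3 - <<'E'
from station import *
print(get_obs()["joint_vel"].round(3),get_obs()["force"]);print(hand_in())
E
```

```text
[-0.     0.008  0.007  0.002 -0.    -0.   ] [-0.33450765  0.5642447   0.57987919]
the job is handed in; nothing more can be done
None
```

I pushed the middle drawer (weighing bottle) home, then hooked the lip of the left drawer (crucible) and drew it out to its stop. The job was handed in at about 13 s.

- **Middle drawer:** I pushed it with the closed fingertips until it stopped moving, at about 15 N. The pictures show it in line with the right drawer and the bottle standing.
- **Crucible drawer:** it came out slowly until the stop, at about 26 N along the pull. By the top camera the lip travelled about 111 mm, against the nominal 110.
- **Crucible and hand:** the crucible stands upright in front of the cabinet. The hand is clear, with the fingertips 237 mm above the bench and no contact force.
- **Everything else:** the vials drawer stayed shut. The beaker, flask, wash bottle, spatula and mortar look unmoved; I judged this by eye from the pictures.

**Measurements that disagreed:** the two cameras first put the lips about 10 mm apart in x. I settled that from where the middle drawer stopped, which agreed with a corrected top-camera reading to about 1 mm. Working out the crucible drawer's travel from the fingertip positions gives about 108 mm. That is within the uncertainty of the fingertip width, but a little less than the camera figure.

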